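# Put away the loose optics and clamps after a teardown

## Robot

A 6-joint arm with a two-finger parallel gripper is mounted at the origin on the work surface. World frame = base frame: x ahead of the robot, y to its left, z up, the work surface at z = 0. Lengths are in m, angles in degrees, forces in N, time in s.
With the tool pointing down it reaches from about 0.375 to 0.9 m from the base axis. Payload 3.1 kg.
Tool frame: the origin (TCP) lies between the finger pads; the fingertips stand 11 mm ahead of it and the grasp point (between the pads) lies 8 mm behind it; x points along the fingers, y is the direction in which the jaws open and shut, and the axes are right-handed (so a half turn about x gives the same grasp; the last joint's range is limited). The gripper opens to 87 mm and grips with 3 to 60 N. Pads are 19 mm wide; open, the fingers measure 117 mm over their backs; the gripper's body (75 mm by 190 mm) begins 51 mm behind the grasp point.
Start: joints at [60.991, 30.224, 82.088, -0, 67.689, -10.227], TCP at [0.201, 0.592, 0.234] pointing down, gripper open.
Joint ranges: [-176.69, 176.69], [-43.24, 126.21], [12.49, 139.97], [-82, 262], [0, 151.66], [-163.58, 163.58]. Speed limits (degrees/s): [159.86, 159.86, 180, 180, 180, 180].

## Interface

Orientations are given as a 3x3 rotation matrix whose columns are the frame's x, y, z axes.
In Python, from rig import bot gives the robot as it stands.
- The arm moves only by the shell command python3 -m inch 'ROWS' [OPENING]. ROWS is a JSON object of lists of equal length, an entry for each row: "dp": the shift along the tool's x, y, z in mm, a list of three; "yaw": the turn about the tool's x in degrees. In form: {"dp": [[tx, ty, tz], ...], "yaw": [yaw, ...]}. A call has 1 to 20 rows; each row shifts and turns the commanded pose from where the row before left it, along the tool's axes as they then stand; what a row does not reach is not made up. A row lasts 1/12 s, in which the tool goes at most 41.7 mm and 7.16 degrees, less where a joint would pass 70% of its speed; a pose out of reach is approached as far as the arm can. A call is refused whole if a number of a shift passes 41.7 or a number of a turn 7.16, either way. A call with a gripper value outside its range is refused whole. OPENING is the finger opening in mm, from 0 to 87, set as the call begins (- or left out, the last holds). The fingers move at their own pace and stop on an object; the grip force is fixed at half the most. Time passes only in rows, so rows that do not move let the fingers close. It gives the time, the measured TCP pose, the force and the opening at its end, in the units of the state.
- bot.read_state(): the state, without advancing time (a new reading comes with each control period).
- bot.capture(name): name is "side" or "top"; returns a dict with "color" (400x640x3 uint8, red, green, blue), "intrinsics" (3x3 intrinsics, pixels), "pose" (4x4, takes a point from camera to world coordinates). Camera axes: x right, y down, z forward; pixel columns grow to the right and rows downward; lengths in m; the calibration is good to about 2 mm. A picture is of the moment at which its call begins. There is no depth.
- bot.hand_in(): hands the job in, once; it reports no verdict.
The state is a dict: "time_s": time; "joint_positions": joint angles; "qvel": joint speeds; "tau": joint torques, N m; "position": TCP position; "tcp_rot": TCP orientation; "force": force on the tool from outside, world axes, zero at the start; "moment": the same for the moment, N m; "opening": opening from 0.0 (shut) to 1.0 (fully open).
Only numpy, scipy, OpenCV 4.12 (cv2) and the standard library are available. Lean on these libraries where they do the work, as an engineer would, in place of code of your own. Each camera call takes 0.05 s, during which the arm holds its last target.

## Task

Two parts are left lying loose between the trays on the optical table: a forked aluminium clamp and a round black lens mount with a greenish lens. Put the clamp into the blue tray and the lens mount into the red tray, each lying flat on the tray floor beside the one already there. Lower the lens mount down into its tray before letting go; never drop it.

Things in the scene. Friction and masses are not known exactly. Their poses are not given: they have to be found in the camera images.
- clamp_center (a point): Centre, half-way up, of the loose forked clamp lying flat on the bare table between the trays: silver aluminium bar 76 mm long (its x), 30 mm wide (its y), 12 mm thick, with a 8 mm slot open at its -x end and a dark screw head (12 mm across) rising 7.5 mm above the bar, 12 mm from the centre towards -x. z up; about 80 g. Grip it across the 30 mm width.
- lens_center (a point): Centre, half-way up, of the loose lens mount lying flat on the bare table between the trays: black disc 46 mm in diameter, 16 mm thick, with a steel ring and a greenish lens on its top face. z up; about 60 g. A plain black cap without lens (40 mm across) and the lenses standing upright on posts are other things.
- blue_tray: Open blue plastic tray fixed to the table, 150 (its x) by 200 (its y) by 35 mm high, walls and floor 4 mm. Origin: centre of the underside, on the table; z up, y along the long side. A clamp (along the tray's x) of the same kind already lies in it, centred about 65 mm from the tray's centre towards +y; the rest of the floor is empty. For clamps.
- red_tray: Open red plastic tray fixed to the table, 150 (its x) by 200 (its y) by 35 mm high, walls and floor 4 mm. Origin: centre of the underside, on the table; z up, y along the long side. A lens mount of the same kind already lies in it, centred about 65 mm from the tray's centre towards +y; the rest of the floor is empty. For lens mounts.
Not all that is in view belongs to the job. Leave any orange or turquoise look-alike of the part that bears clamp_center alone.

How it is judged:
By the outcome, as a careful person would: the job done as asked, in the order asked, and still so for the second after the job is handed in, with the robot touching nothing.
It also fails if it takes over 54 s, if anything falls off the work surface, if the arm or the gripper's body presses on something with over 40 N, if the wrist force passes 120 N, or if a joint passes its speed limit or range.

## Working session

There is one attempt and no reset: what is moved stays moved. The work goes in short steps, Python scripts to look and compute and a shell command to move; the robot and the scene stay as the last step left them, time stands still between calls to the robot, and variables do not carry over. Pictures are saved under pics/ and viewed, and the job is handed in when it is done.

```bash
ls; mkdir -p pics
python3 - <<'E'
from rig import bot
import cv2,pickle,numpy as np
s=bot.read_state();print(s)
for n in("top","side"):
    c=bot.capture(n);cv2.imwrite(f"pics/{n}0.png",c["color"][:,:,::-1]);pickle.dump(c,open(f"{n}0.pkl","wb"));print(c["intrinsics"],np.round(c["pose"],4))
E
```

```text
pics
{'time_s': 0.0, 'joint_positions': array([ 6.09910754e+01,  3.02772096e+01,  8.21571484e+01, -1.77173000e-04,
        6.76873522e+01, -1.02277044e+01]), 'qvel': array([-0.0187051 ,  0.01062872,  0.03837215, -0.0085851 , -0.03788329,
       -0.06900377]), 'tau': array([-1.07222811e-03, -4.40037954e+01, -1.76596802e+01,  6.33649249e-02,
        5.80900535e-02, -1.55039261e-04]), 'position': array([0.20085112, 0.59110174, 0.2325862 ]), 'tcp_rot': array([[-1.02764060e-03,  3.21953207e-01,  9.46755024e-01],
       [-1.85913093e-03,  9.46753273e-01, -3.21954630e-01],
       [-9.99997744e-01, -2.09099520e-03, -3.74368932e-04]]), 'force': array([ 0.02392034, -0.41190804,  0.15566603]), 'moment': array([-0.02500165, -0.00651976, -0.02185692]), 'opening': 0.9989889450104978}
[[430.63463501   0.         316.84025069]
 [  0.         430.63463501 199.4103679 ]
 [  0.           0.           1.        ]] [[ 0.029  -0.9984  0.0483  0.3686]
 [-0.9992 -0.0303 -0.0248  0.0043]
 [ 0.0262 -0.0475 -0.9985  0.9807]
 [ 0.      0.      0.      1.    ]]
[[395.44683179   0.         318.10716849]
 [  0.         395.44683179 196.55353131]
 [  0.           0.           1.        ]] [[ 0.8105 -0.2951  0.506  -0.0691]
 [-0.5856 -0.3902  0.7105 -0.7169]
 [-0.0123 -0.8722 -0.489   0.513 ]
 [ 0.      0.      0.      1.    ]]
```

View pics/top0.png

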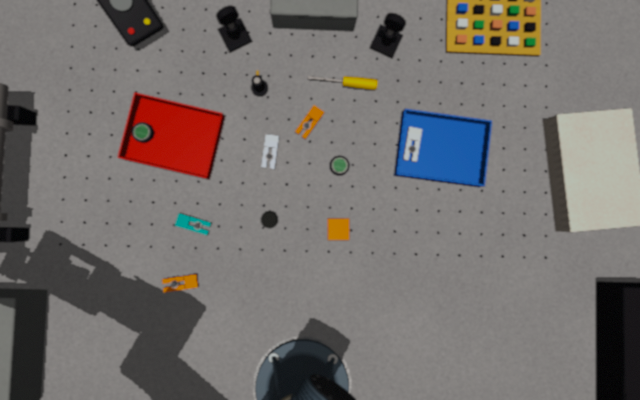

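View pics/side0.png

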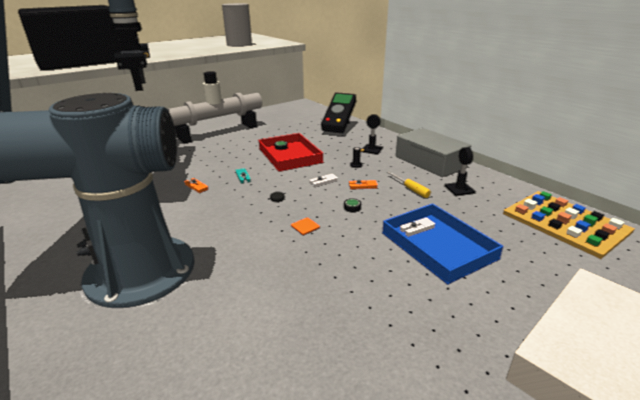

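Top view: candidates for the clamp are silver (270,152), orange (310,122), orange (181,283) and turquoise (193,223). Only the silver one outside the trays fits. Lens candidates are the green-lensed disc (340,165) and the plain black cap (270,218); the green one fits. The red tray is at about (172,136) and the blue tray at about (444,148). Next I'll enlarge both to confirm.

Run:
```python
import cv2,pickle,numpy as np
t=pickle.load(open("top0.pkl","rb"))["color"][:,:,::-1]
s=pickle.load(open("side0.pkl","rb"))["color"][:,:,::-1]
a=cv2.resize(t[125:185,250:360],None,fx=7,fy=7,interpolation=cv2.INTER_CUBIC)[:300]
a=cv2.resize(t[130:185,255:355],(700,385),interpolation=cv2.INTER_CUBIC)
b=cv2.resize(s[165:220,295:375],(300,206),interpolation=cv2.INTER_CUBIC)
c=cv2.resize(s[130:170,255:325],(350,206),interpolation=cv2.INTER_CUBIC)
r=np.zeros((206,700,3),np.uint8);r[:,:300]=b;r[:,320:670]=c
cv2.imwrite("pics/crop.png",np.vstack([a,r]))
```

```text
(no output)
```

View pics/crop.png

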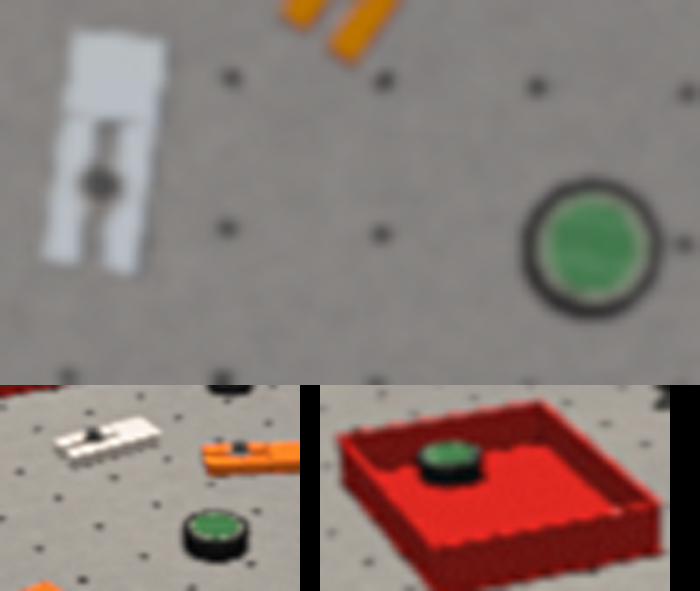

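Confirmed: the silver forked clamp has its slot towards the image bottom (about world -x), and the green-lensed disc has a steel ring. Now the measurements.

```bash
cat > h.py <<'E'
import cv2,pickle,numpy as np
def ray(c,uv):
    K,P=c["intrinsics"],c["pose"];d=P[:3,:3]@np.linalg.inv(K)@np.array([uv[0],uv[1],1.]);return P[:3,3],d/np.linalg.norm(d)
def plane(c,uv,z):
    o,d=ray(c,uv);return o+d*(z-o[2])/d[2]
def tri(c1,u1,c2,u2):
    o1,d1=ray(c1,u1);o2,d2=ray(c2,u2)
    a=np.linalg.lstsq(np.c_[d1,-d2],o2-o1,rcond=None)[0]
    p,q=o1+a[0]*d1,o2+a[1]*d2;return (p+q)/2,np.linalg.norm(p-q)
def blobs(m,x0,y0,x1,y1,amin=15):
    mm=np.zeros_like(m);mm[y0:y1,x0:x1]=m[y0:y1,x0:x1]
    cs,_=cv2.findContours(mm,cv2.RETR_EXTERNAL,cv2.CHAIN_APPROX_NONE)
    return sorted([c for c in cs if cv2.contourArea(c)>amin],key=cv2.contourArea,reverse=True)
def cen(c):
    m=cv2.moments(c);return np.array([m["m10"]/m["m00"],m["m01"]/m["m00"]])
def load(n): return pickle.load(open(n+".pkl","rb"))
def hsv(c): return cv2.cvtColor(c["color"],cv2.COLOR_RGB2HSV)
E
python3 - <<'E'
from h import *
np.set_printoptions(precision=4,suppress=True)
T,S=load("top0"),load("side0");ht,hs=hsv(T),hsv(S)
g=lambda h:cv2.inRange(h,(40,70,40),(85,255,255))
for nm,bt,bs in(("loose",(320,145,360,185),(335,190,370,220)),("intray",(125,115,160,150),(265,135,300,155))):
    u=cen(blobs(g(ht),*bt)[0]);v=cen(blobs(g(hs),*bs)[0]);print(nm,u,v,tri(T,u,S,v),plane(T,u,.016),plane(S,v,.016))
# clamp top
m=cv2.inRange(ht,(0,0,165),(180,60,255));
for nm,b in(("loose",(255,130,285,175)),("blue",(398,120,428,168))):
    cs=blobs(m,*b);c=np.vstack(cs);r=cv2.minAreaRect(c);bx=cv2.boxPoints(r);print(nm,len(cs),r)
    print(np.array([plane(T,p,.012 if nm=="loose" else .016) for p in bx]))
# trays: outline top
for nm,m in(("red",cv2.inRange(ht,(0,150,40),(6,255,255))|cv2.inRange(ht,(174,150,40),(180,255,255))),("blue",cv2.inRange(ht,(100,120,30),(125,255,255)))):
    b=(110,85,235,190) if nm=="red" else(385,100,500,195)
    c=blobs(m,*b)[0];r=cv2.minAreaRect(c);bx=cv2.boxPoints(r);print(nm,r);P=np.array([plane(T,p,.035) for p in bx]);print(bx,P,P.mean(0),np.linalg.norm(np.diff(P,axis=0),axis=1))
    q=cv2.approxPolyDP(cv2.convexHull(c),4,True)[:,0];print(q)
for n,c,x0,y0,x1,y1,f in(("t",T,110,85,235,185,6),("b",T,385,100,500,195,6),("rs",S,250,125,330,175,9),("bs",S,375,195,510,285,5)):
    cv2.imwrite(f"pics/z_{n}.png",cv2.resize(c["color"][y0:y1,x0:x1,::-1],None,fx=f,fy=f,interpolation=cv2.INTER_CUBIC))
E
```

```text
loose [339.2535 164.7569] [352.0433 202.    ] (array([ 0.4957, -0.0684,  0.0161]), np.float64(0.0017239589245352644)) [ 0.495  -0.0679  0.016 ] [ 0.4966 -0.0686  0.016 ]
intray [141.0787 131.4306] [280.5938 142.6875] (array([0.5553, 0.3752, 0.0213]), np.float64(0.0020615886440104175)) [0.5554 0.3778 0.016 ] [0.5629 0.3864 0.016 ]
loose 1 ((269.3599548339844, 150.97999572753906), (12.869343757629395, 32.95117950439453), 8.130102157592773)
[[0.4861 0.109  0.012 ]
 [0.5605 0.1011 0.012 ]
 [0.5573 0.0722 0.012 ]
 [0.4829 0.0802 0.012 ]]
blue 1 ((412.7432556152344, 143.54054260253906), (13.1519193649292, 32.715396881103516), 9.462321281433105)
[[ 0.5137 -0.2134  0.016 ]
 [ 0.5879 -0.2243  0.016 ]
 [ 0.584  -0.2541  0.016 ]
 [ 0.5098 -0.2431  0.016 ]]
red ((170.8025665283203, 135.42918395996094), (93.57469940185547, 67.16995239257812), 13.392496109008789)
[[117.5086 157.2639]
 [133.0665  91.9206]
 [224.0966 113.5944]
 [208.5386 178.9378]] [[0.4932 0.4186 0.035 ]
 [0.6388 0.3921 0.035 ]
 [0.5977 0.1911 0.035 ]
 [0.452  0.2192 0.035 ]] [0.5454 0.3052 0.035 ] [0.148  0.2052 0.1484]
[[135  93]
 [221 113]
 [208 177]
 [119 157]]
blue ((443.33770751953125, 147.5233154296875), (90.79608154296875, 67.15126037597656), 7.765166282653809)
[[393.8195 174.6572]
 [402.8925 108.1217]
 [492.856  120.3895]
 [483.783  186.9249]] [[ 0.4744 -0.1881  0.035 ]
 [ 0.6242 -0.2054  0.035 ]
 [ 0.6036 -0.4088  0.035 ]
 [ 0.4534 -0.3898  0.035 ]] [ 0.5389 -0.298   0.035 ] [0.1508 0.2044 0.1515]
[[403 111]
 [491 121]
 [484 184]
 [395 174]]
```

Run:
```python
import cv2,numpy as np
a=[cv2.imread(f"pics/z_{n}.png") for n in("t","b","rs","bs")]
a=[cv2.resize(x,(400,300)) for x in a]
cv2.imwrite("pics/trays.png",np.vstack([np.hstack(a[:2]),np.hstack(a[2:])]))
```

```text
(no output)
```

View pics/trays.png

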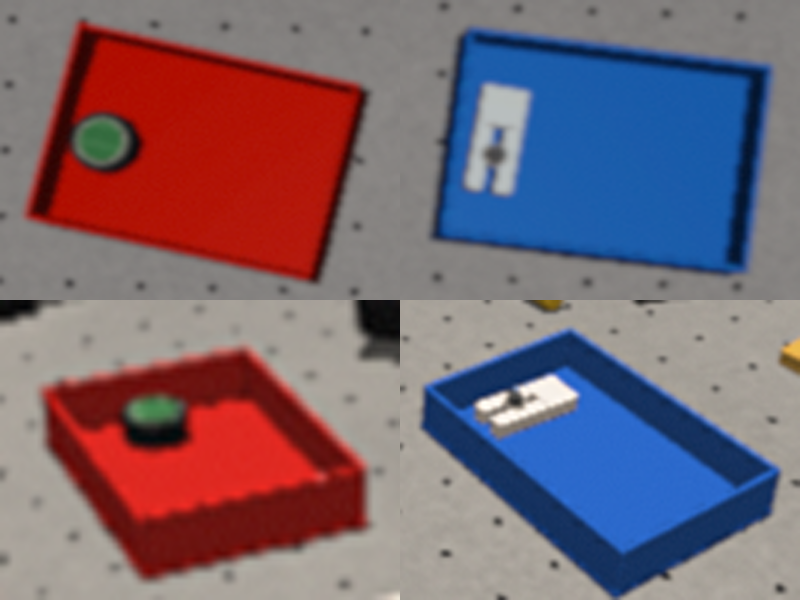

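```bash
cat >> h.py <<'E'
def go(s,target,ang=None):
    """ang: wanted world angle of jaw y axis (deg, mod 180). prints yaw and the shift in tool axes after the yaw"""
    R=np.array(s["tcp_rot"]);p=np.array(s["position"]);a=np.degrees(np.arctan2(R[1,1],R[0,1]))
    yaw=0 if ang is None else -((ang-a+90)%180-90)
    c,n=np.cos(np.radians(yaw)),np.sin(np.radians(yaw));R2=R@np.array([[1,0,0],[0,c,-n],[0,n,c]])
    print("t",round(s["time_s"],2),"p",np.round(p,4),"jaw ang",round(a,2),"yaw",round(yaw,2),"dp mm",np.round(1000*R2.T@(np.array(target)-p),1),"F",np.round(s["force"],1),"open",round(s["opening"]*87,1),"j",np.round(s["joint_positions"],0))
E
python3 - <<'E'
from h import *
from rig import bot
np.set_printoptions(precision=4,suppress=True)
T,S=load("top0"),load("side0")
for n,u,v in(("red +x-y",(222,113),(322.4,152.5)),("red -x+y",(118.5,157),(259,140))):print(n,tri(T,u,S,v))
# blue side corners from crop: bs 375,195 135x90 -> 400x300
f=lambda x,y:(375+x*135/400,195+(y-300)*.3)
for n,u,v in(("blue +x-y",(491,120.5),f(776,470)),("blue +x+y",(403,110.5),f(572,330)),("blue -x+y",(394.5,174.5),f(425,387))):print(n,tri(T,u,S,v))
# loose clamp: screw in both views
dt=cv2.inRange(hsv(T),(0,0,0),(180,255,120));ds=cv2.inRange(hsv(S),(0,0,0),(180,255,90))
a=[cen(c) for c in blobs(dt,263,148,276,163,3)];b=[cen(c) for c in blobs(ds,312,172,330,184,1)];print(a,b)
if a and b:print("screw",tri(T,a[0],S,b[0]))
# side silhouette of clamp, corners
m=cv2.inRange(hsv(S),(0,0,190),(180,60,255));c=blobs(m,305,168,345,192)[0];print(cv2.approxPolyDP(cv2.convexHull(c),1.2,True)[:,0].tolist())
go(bot.read_state(),[.5217,.0906,.10],83.9)
E
```

```text
red +x-y (array([0.5991, 0.1957, 0.0346]), np.float64(0.00040765436385240396))
red -x+y (array([0.4958, 0.4166, 0.0324]), np.float64(0.0036689144395541827))
blue +x-y (array([ 0.6502, -0.5025,  0.0546]), np.float64(0.21204434315099566))
blue +x+y (array([ 0.685 , -0.3296,  0.0575]), np.float64(0.2811331318729426))
blue -x+y (array([ 0.5443, -0.3055,  0.0641]), np.float64(0.2763345309460114))
[array([269.    , 155.8444])] [array([319.6667, 178.3889])]
screw (array([0.511 , 0.0904, 0.0141]), np.float64(0.001759666802695425))
[[337, 177], [313, 183], [309, 179], [330, 173]]
t 0.1 p [0.2009 0.5911 0.2327] jaw ang 71.22 yaw -12.68 dp mm [ 133.2 -463.4  372.3] F [-0.5 -0.6  0.1] open 86.9 j [ 61.  30.  82.   0.  68. -10.]
```

```bash
python3 -m inch '{"dp":[[0,0,0],[0,0,0],[7.4,-25.7,20.7],[7.4,-25.7,20.7],[7.4,-25.7,20.7],[7.4,-25.7,20.7],[7.4,-25.7,20.7],[7.4,-25.7,20.7],[7.4,-25.7,20.7],[7.4,-25.7,20.7],[7.4,-25.7,20.7],[7.4,-25.7,20.7],[7.4,-25.7,20.7],[7.4,-25.7,20.7],[7.4,-25.7,20.7],[7.4,-25.7,20.7],[7.4,-25.7,20.7],[7.4,-25.7,20.7],[7.4,-25.7,20.7],[7.4,-25.7,20.7]],"yaw":[-6.3,-6.4,0,0,0,0,0,0,0,0,0,0,0,0,0,0,0,0,0,0]}' 70
python3 - <<'E'
from h import *
from rig import bot
T,S=load("top0"),load("side0")
f=lambda x,y:(375+(x-400)*135/400,195+(y-300)*.3)
for n,u,v in(("blue +x-y",(491,120.5),f(776,470)),("blue +x+y",(403,110.5),f(572,330)),("blue -x+y",(394.5,174.5),f(425,387))):print(n,tri(T,u,S,v))
go(bot.read_state(),[.5223,.0900,.013],83.9)
c=bot.capture("side");cv2.imwrite("pics/s1.png",c["color"][:,:,::-1])
E
```

```text
time_s: 1.77
position: [0.5231, 0.0907, 0.0997]
tcp_rot: [[-0.001, 0.106, 0.994], [0.0, 0.994, -0.106], [-1.0, -0.0, -0.001]]
force: [0.8, 0.8, -0.3]
opening: 0.806
blue +x-y (array([ 0.60434694, -0.4062934 ,  0.03187265]), np.float64(0.0009314878493077735))
blue +x+y (array([ 0.62360624, -0.21008138,  0.030291  ]), np.float64(0.009132606858600813))
blue -x+y (array([ 0.47816888, -0.19303313,  0.02984383]), np.float64(0.007182030682137668))
t 1.77 p [0.5231 0.0907 0.0997] jaw ang 83.9 yaw 0.0 dp mm [86.7 -0.8 -0.7] F [ 0.8  0.8 -0.3] open 70.1 j [ -2.  35. 102.   0.  43. -86.]
```

View pics/s1.png

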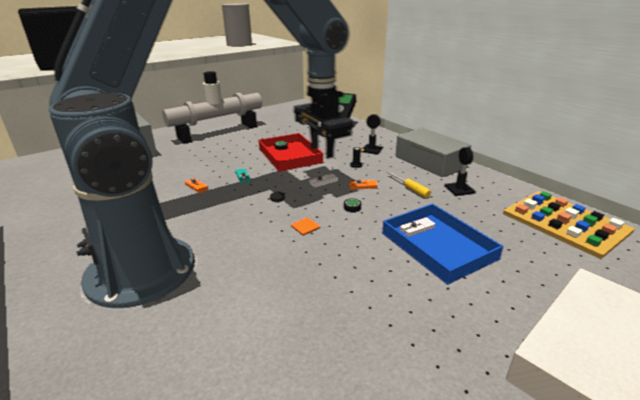

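Arm over the clamp, with nothing tall near the fingers. Tray rim triangulates to 30–35 mm. Descending.

```bash
python3 -m inch '{"dp":[[10,-0.8,-0.7],[20,0,0],[20,0,0],[15,0,0],[10,0,0],[5,0,0],[3,0,0],[2,0,0],[0,0,0]],"yaw":[0,0,0,0,0,0,0,0,0]}' 60
python3 - <<'E'
from h import *
from rig import bot
go(bot.read_state(),[.5223,.0900,.0125],83.9)
E
```

```text
time_s: 2.57
position: [0.522, 0.0918, 0.0155]
tcp_rot: [[0.0, 0.106, 0.994], [0.0, 0.994, -0.106], [-1.0, 0.0, 0.0]]
force: [0.3, 1.4, 0.3]
opening: 0.691
t 2.57 p [0.522  0.0918 0.0155] jaw ang 83.94 yaw 0.04 dp mm [ 3.  -1.7  0.5] F [0.3 1.4 0.3] open 60.1 j [ -2.  43. 104.   0.  32. -86.]
```

```bash
python3 -m inch '{"dp":[[1.5,-1.5,0.5],[1.0,0,0],[0,0,0]],"yaw":[0,0,0]}' 60
python3 -m inch '{"dp":[[0,0,0],[0,0,0],[0,0,0],[0,0,0],[0,0,0],[0,0,0],[0,0,0],[0,0,0]],"yaw":[0,0,0,0,0,0,0,0]}' 0
```

```text
time_s: 2.82
position: [0.5226, 0.0899, 0.0132]
tcp_rot: [[0.001, 0.106, 0.994], [-0.0, 0.994, -0.106], [-1.0, 0.0, 0.001]]
force: [-0.1, -0.2, -0.4]
opening: 0.688
time_s: 3.48
position: [0.5222, 0.09, 0.0129]
tcp_rot: [[-0.0, 0.106, 0.994], [-0.0, 0.994, -0.106], [-1.0, -0.0, -0.0]]
force: [0.0, -0.1, 0.8]
opening: 0.342
```

Opening is 29.8 mm, so it has gripped across the 30 mm width. Lift and check.

```bash
python3 -m inch '{"dp":[[-5,0,0],[-12,0,0],[-22,0,0],[-25,0,0],[-22,0,0],[-14,0,0],[0,0,0]],"yaw":[0,0,0,0,0,0,0]}'
python3 - <<'E'
from h import *
from rig import bot
go(bot.read_state(),[.540,-.308,.113],84.2)
c=bot.capture("side");cv2.imwrite("pics/s2.png",cv2.resize(c["color"][100:280,230:520,::-1],None,fx=2.7,fy=2.7))
E
```

```text
time_s: 4.07
position: [0.5242, 0.09, 0.1159]
tcp_rot: [[0.006, 0.106, 0.994], [-0.0, 0.994, -0.106], [-1.0, 0.0, 0.006]]
force: [1.0, -0.4, -1.4]
opening: 0.341
t 4.07 p [0.5242 0.09   0.1159] jaw ang 83.93 yaw -0.27 dp mm [   3.1 -394.4   55.9] F [ 1.  -0.4 -1.4] open 29.6 j [ -2.  33. 102.   0.  45. -86.]
```

View pics/s2.png

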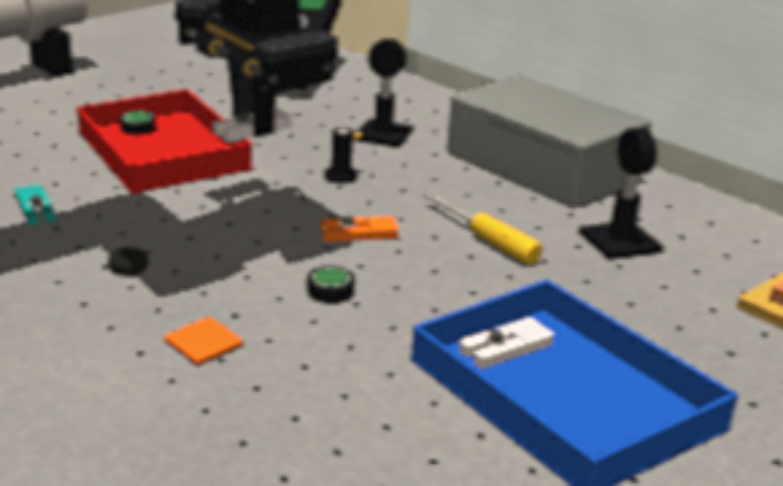

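The clamp is held between the fingers, level, at crop pixel (230,130). Carry it over the blue tray.

```bash
python3 -m inch '{"dp":[[0,-10,1.4],[0,-20,2.8],[0,-30,4.3],[0,-32,4.5],[0,-32,4.5],[0,-32,4.5],[0,-32,4.5],[0,-32,4.5],[0,-32,4.5],[0,-32,4.5],[0,-32,4.5],[0,-30,4.3],[0,-25,3.5],[0,-15,2.2],[0,-8,1.2],[0,0,0],[0,0,0]],"yaw":[-0.3,0,0,0,0,0,0,0,0,0,0,0,0,0,0,0,0]}'
python3 - <<'E'
from h import *
from rig import bot
go(bot.read_state(),[.540,-.308,.018],84.2)
c=bot.capture("side");cv2.imwrite("pics/s3.png",cv2.resize(c["color"][100:300,330:540,::-1],None,fx=2.9,fy=2.9))
c=bot.capture("top");cv2.imwrite("pics/t3.png",c["color"][:,:,::-1])
E
```

```text
time_s: 5.53
position: [0.5371, -0.3064, 0.1119]
tcp_rot: [[-0.002, 0.101, 0.995], [0.002, 0.995, -0.101], [-1.0, 0.002, -0.002]]
force: [-0.3, 1.1, -1.1]
opening: 0.338
t 5.53 p [ 0.5371 -0.3064  0.1119] jaw ang 84.21 yaw 0.01 dp mm [93.9 -1.5  3.3] F [-0.3  1.1 -1.1] open 29.4 j [ -40.   39.   89.    0.   53. -124.]
```

View pics/s3.png

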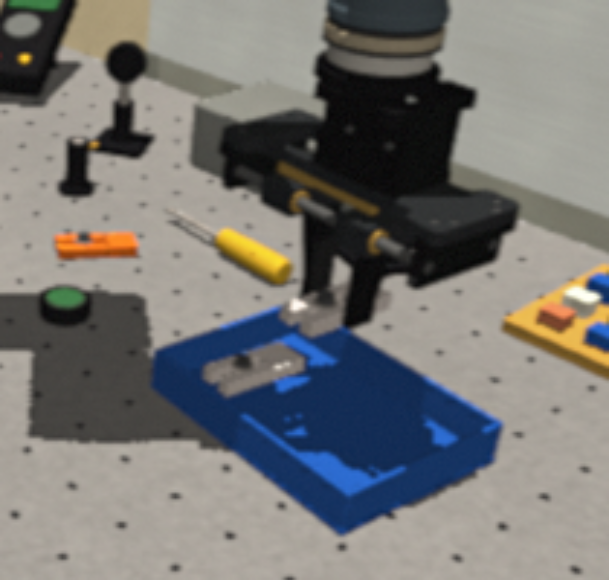

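The clamp hangs level over the tray, clear of the one already there. Lowering.

```bash
python3 -m inch '{"dp":[[10,-1.5,3.3],[20,0,0],[22,0,0],[18,0,0],[10,0,0],[6,0,0],[4,0,0],[2,0,0],[0,0,0],[0,0,0]],"yaw":[0,0,0,0,0,0,0,0,0,0]}'
python3 - <<'E'
from h import *
from rig import bot
go(bot.read_state(),[.540,-.308,.0173],84.2)
E
```

```text
time_s: 6.47
position: [0.5416, -0.3098, 0.0216]
tcp_rot: [[0.001, 0.101, 0.995], [-0.001, 0.995, -0.101], [-1.0, -0.001, 0.001]]
force: [-0.2, 0.6, -0.3]
opening: 0.339
t 6.47 p [ 0.5416 -0.3098  0.0216] jaw ang 84.22 yaw 0.02 dp mm [ 4.3  1.7 -1.7] F [-0.2  0.6 -0.3] open 29.5 j [ -40.   47.   90.   -0.   43. -124.]
```

```bash
python3 -m inch '{"dp":[[2,0,0],[1,0,0],[0.7,0,0],[0,0,0],[0,0,0]],"yaw":[0,0,0,0,0]}'
```

```text
time_s: 6.88
position: [0.541, -0.3095, 0.0172]
tcp_rot: [[0.0, 0.101, 0.995], [-0.0, 0.995, -0.101], [-1.0, -0.0, 0.0]]
force: [0.1, 0.2, -0.6]
opening: 0.339
```

```bash
python3 -m inch '{"dp":[[0.5,0,0],[0.3,0,0],[0,0,0],[0,0,0]],"yaw":[0,0,0,0]}'; python3 -m inch '{"dp":[[0,0,0],[0,0,0],[0,0,0],[0,0,0]],"yaw":[0,0,0,0]}' 46
```

```text
time_s: 7.22
position: [0.5412, -0.3096, 0.0169]
tcp_rot: [[0.0, 0.101, 0.995], [-0.0, 0.995, -0.101], [-1.0, -0.0, 0.0]]
force: [-0.9, 0.3, 5.0]
opening: 0.34
time_s: 7.55
position: [0.541, -0.3094, 0.016]
tcp_rot: [[-0.0, 0.101, 0.995], [0.0, 0.995, -0.101], [-1.0, 0.0, -0.0]]
force: [-0.8, -0.1, 1.2]
opening: 0.505
```

```bash
python3 -m inch '{"dp":[[-5,0,0],[-10,0,0],[-20,0,0],[-25,0,0],[-25,0,0],[-10,0,0],[0,0,0]],"yaw":[0,0,0,0,0,0,0]}'
python3 - <<'E'
from h import *
from rig import bot
go(bot.read_state(),[.4957,-.0684,.111],78.5)
E
```

```text
time_s: 8.13
position: [0.5429, -0.3109, 0.115]
tcp_rot: [[0.006, 0.101, 0.995], [-0.005, 0.995, -0.101], [-1.0, -0.004, 0.006]]
force: [0.6, -0.3, -0.3]
opening: 0.526
t 8.13 p [ 0.5429 -0.3109  0.115 ] jaw ang 84.22 yaw 5.72 dp mm [  2.6 228.2 -94.6] F [ 0.6 -0.3 -0.3] open 45.8 j [ -40.   39.   88.    0.   53. -124.]
```

```bash
python3 -m inch '{"dp":[[0,0,0],[0,12,-5],[0,24,-10],[0,30,-12.5],[0,30,-12.5],[0,30,-12.5],[0,30,-12.5],[0,30,-12.5],[0,24,-10],[0,12,-5],[0,6,-2],[0,0,0],[0,0,0]],"yaw":[5.7,0,0,0,0,0,0,0,0,0,0,0,0]}' 75
python3 - <<'E'
from h import *
from rig import bot
np.set_printoptions(precision=4,suppress=True)
go(bot.read_state(),[.4957,-.0684,.015],78.5)
T,S=bot.capture("top"),bot.capture("side")
pickle.dump(T,open("top4.pkl","wb"));pickle.dump(S,open("side4.pkl","wb"))
a=cv2.resize(T["color"][95:200,385:500,::-1],(390,356));b=cv2.resize(S["color"][180:300,330:510,::-1],(400,267))
r=np.zeros((356,790,3),np.uint8);r[:,:390]=a;r[:267,390:]=b;cv2.imwrite("pics/p4.png",r)
E
```

```text
time_s: 9.22
position: [0.4945, -0.0679, 0.1112]
tcp_rot: [[0.001, 0.198, 0.98], [-0.001, 0.98, -0.198], [-1.0, -0.001, 0.001]]
force: [-0.2, -0.5, -0.1]
opening: 0.861
t 9.22 p [ 0.4945 -0.0679  0.1112] jaw ang 78.57 yaw 0.07 dp mm [96.2 -0.3  1.2] F [-0.2 -0.5 -0.1] open 74.9 j [-21.  32. 106.  -0.  42. -99.]
```

View pics/p4.png

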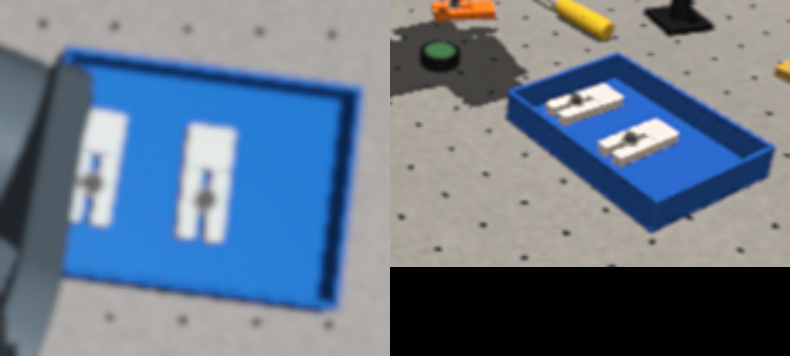

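Both clamps lie flat and parallel in the blue tray (crop (100,170) and (208,183)). Now down to the lens mount.

```bash
python3 -m inch '{"dp":[[10,-0.3,1.2],[20,0,0],[22,0,0],[20,0,0],[10,0,0],[6,0,0],[4,0,0],[2,0,0],[0,0,0],[0,0,0]],"yaw":[0,0,0,0,0,0,0,0,0,0]}'
python3 - <<'E'
from h import *
from rig import bot
go(bot.read_state(),[.4957,-.0684,.0135],78.5)
E
```

```text
time_s: 10.15
position: [0.4955, -0.068, 0.018]
tcp_rot: [[0.001, 0.199, 0.98], [-0.001, 0.98, -0.199], [-1.0, -0.0, 0.001]]
force: [-0.6, 0.3, 0.8]
opening: 0.868
t 10.15 p [ 0.4955 -0.068   0.018 ] jaw ang 78.52 yaw 0.02 dp mm [ 4.5 -0.4  0.3] F [-0.6  0.3  0.8] open 75.5 j [-21.  42. 108.  -0.  29. -99.]
```

```bash
python3 -m inch '{"dp":[[3,-0.4,0.3],[1.3,0,0],[0,0,0]],"yaw":[0,0,0]}'
python3 -m inch '{"dp":[[0,0,0],[0,0,0],[0,0,0],[0,0,0],[0,0,0],[0,0,0],[0,0,0],[0,0,0]],"yaw":[0,0,0,0,0,0,0,0]}' 0
python3 -m inch '{"dp":[[-5,0,0],[-12,0,0],[-22,0,0],[-25,0,0],[-22,0,0],[-14,0,0],[0,0,0]],"yaw":[0,0,0,0,0,0,0]}'
```

```text
time_s: 10.4
position: [0.4953, -0.0682, 0.0132]
tcp_rot: [[0.0, 0.199, 0.98], [-0.0, 0.98, -0.199], [-1.0, -0.0, 0.0]]
force: [-0.1, -0.9, -0.8]
opening: 0.861
time_s: 11.07
position: [0.4951, -0.0682, 0.0131]
tcp_rot: [[-0.0, 0.199, 0.98], [-0.0, 0.98, -0.199], [-1.0, -0.0, -0.0]]
force: [0.3, -0.6, 1.1]
opening: 0.521
time_s: 11.65
position: [0.4969, -0.0688, 0.116]
tcp_rot: [[0.006, 0.199, 0.98], [-0.002, 0.98, -0.199], [-1.0, -0.001, 0.006]]
force: [0.2, 0.6, -0.9]
opening: 0.52
```

Run:
```python
from h import *
from rig import bot
# red tray centre re-derived
T,S=load("top0"),load("side0")
y=np.array([.0411+.0412,.201+.1994]);y/=np.linalg.norm(y);c=np.array([.5454,.3052]);print(y,c-.02*y, np.array([.5553,.3758])-.065*y)
t=c-.02*y
go(bot.read_state(),[t[0],t[1],.113],np.degrees(np.arctan2(y[1],y[0])))
c=bot.capture("side");cv2.imwrite("pics/s5.png",cv2.resize(c["color"][100:280,230:520,::-1],None,fx=2.7,fy=2.7))
```

```text
[0.20133539 0.97952236] [0.54137329 0.28560955] [0.5422132  0.31213105]
t 11.65 p [ 0.4969 -0.0688  0.116 ] jaw ang 78.53 yaw 0.14 dp mm [  2.5 356.1 -27.8] F [ 0.2  0.6 -0.9] open 45.2 j [-21.  31. 106.   0.  42. -99.]
```

View pics/s5.png

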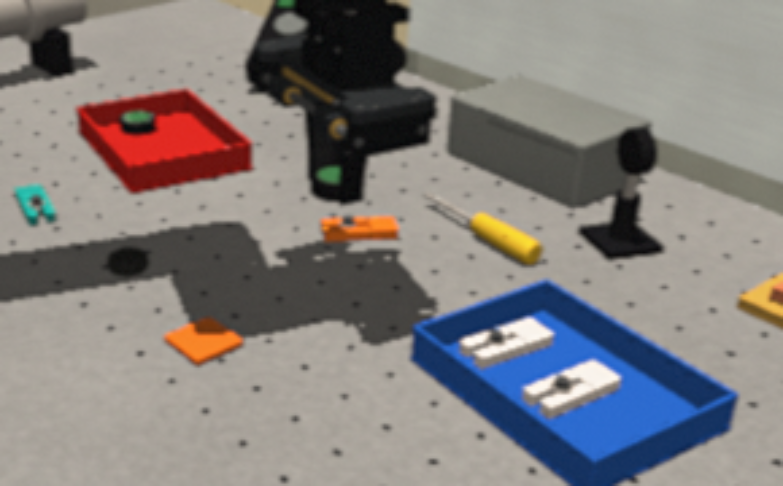

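The lens mount is held with its green face showing at crop (328,175); opening is 45 mm. Carry it to the red tray.

```bash
python3 -m inch '{"dp":[[0,10,-0.8],[0,20,-1.6],[0,30,-2.4],[0,32,-2.5],[0,32,-2.5],[0,32,-2.5],[0,32,-2.5],[0,32,-2.5],[0,32,-2.5],[0,32,-2.5],[0,30,-2.3],[0,22,-1.7],[0,12,-0.9],[0,8,-0.6],[0,0,0],[0,0,0]],"yaw":[0,0,0,0,0,0,0,0,0,0,0,0,0,0,0,0]}'
python3 - <<'E'
from h import *
from rig import bot
go(bot.read_state(),[.5414,.2856,.018],78.4)
c=bot.capture("side");t=bot.capture("top")
r=np.zeros((400,790,3),np.uint8);r[:,:390]=cv2.resize(c["color"][90:190,235:332,::-1],(390,400));r[:,400:790]=cv2.resize(t["color"][85:190,120:225,::-1],(390,400));cv2.imwrite("pics/s6.png",r)
E
```

```text
time_s: 13.03
position: [0.538, 0.2855, 0.1122]
tcp_rot: [[-0.002, 0.199, 0.98], [-0.001, 0.98, -0.199], [-1.0, -0.002, -0.002]]
force: [-0.6, -0.6, -0.7]
opening: 0.517
t 13.03 p [0.538  0.2855 0.1122] jaw ang 78.53 yaw 0.13 dp mm [94.2  0.9  3.5] F [-0.6 -0.6 -0.7] open 45.0 j [ 17.  38.  90.  -0.  52. -61.]
```

View pics/s6.png

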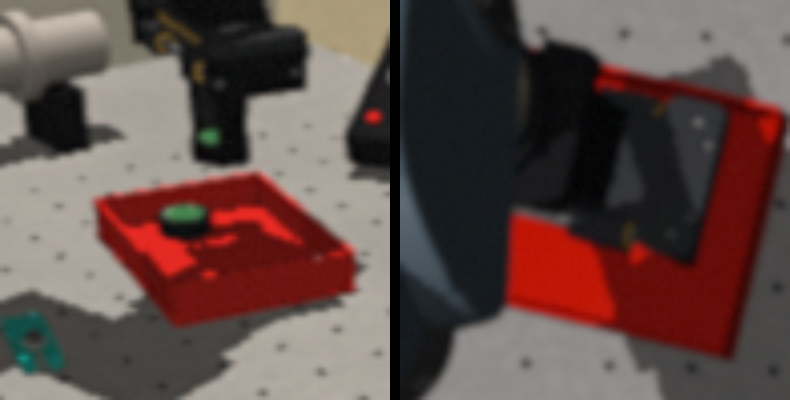

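The lens mount is level over the free part of the red tray. Lower it.

```bash
python3 -m inch '{"dp":[[10,0.9,3.5],[20,0,0],[22,0,0],[18,0,0],[10,0,0],[5,0,0],[3,0,0],[2,0,0],[0,0,0],[0,0,0]],"yaw":[0,0,0,0,0,0,0,0,0,0]}'
python3 - <<'E'
from h import *
from rig import bot
go(bot.read_state(),[.5414,.2856,.0175],78.4)
E
```

```text
time_s: 13.97
position: [0.543, 0.2866, 0.0239]
tcp_rot: [[0.002, 0.199, 0.98], [0.0, 0.98, -0.199], [-1.0, 0.001, 0.001]]
force: [-0.3, -0.7, -0.8]
opening: 0.516
t 13.97 p [0.543  0.2866 0.0239] jaw ang 78.52 yaw 0.12 dp mm [ 6.4 -1.3 -1.4] F [-0.3 -0.7 -0.8] open 44.9 j [ 17.  46.  91.  -0.  43. -61.]
```

```bash
python3 -m inch '{"dp":[[3,0,0],[2,0,0],[1,0,0],[0,0,0],[0,0,0]],"yaw":[0,0,0,0,0]}'; python3 -m inch '{"dp":[[0.5,0,0],[0,0,0],[0,0,0]],"yaw":[0,0,0]}'
```

```text
time_s: 14.38
position: [0.5424, 0.2865, 0.0171]
tcp_rot: [[0.0, 0.199, 0.98], [0.0, 0.98, -0.199], [-1.0, 0.0, 0.0]]
force: [-0.5, 0.7, -0.2]
opening: 0.52
time_s: 14.63
position: [0.5424, 0.2865, 0.0171]
tcp_rot: [[0.0, 0.199, 0.98], [0.0, 0.98, -0.199], [-1.0, 0.0, 0.0]]
force: [-1.3, -0.1, 4.6]
opening: 0.517
```

Contact at 4.6 N: the mount rests on the floor. Open and retreat.

```bash
python3 -m inch '{"dp":[[0,0,0],[0,0,0],[0,0,0],[0,0,0]],"yaw":[0,0,0,0]}' 62; python3 -m inch '{"dp":[[-5,0,0],[-10,0,0],[-20,0,0],[-25,0,0],[-25,0,0],[-20,0,0],[0,-12,-5],[0,-24,-10],[0,-30,-12],[0,-30,-12],[0,-30,-12],[0,-30,-12],[0,-30,-12],[0,-30,-12],[0,-30,-12],[0,-20,-8],[0,-10,-4],[0,0,0],[0,0,0]],"yaw":[0,0,0,0,0,0,0,0,0,0,0,0,0,0,0,0,0,0,0]}'
python3 - <<'E'
from h import *
from rig import bot
np.set_printoptions(precision=4,suppress=True)
T,S=bot.capture("top"),bot.capture("side")
pickle.dump(T,open("top7.pkl","wb"));pickle.dump(S,open("side7.pkl","wb"))
g=lambda h:cv2.inRange(h,(40,70,40),(85,255,255))
U=[cen(c) for c in blobs(g(hsv(T)),120,90,225,185,10)];V=[cen(c) for c in blobs(g(hsv(S)),255,130,325,165,8)];print(U,V)
for u in U:
    for v in V:
        p,e=tri(T,u,S,v)
        if e<.01:print(p,e)
print(bot.read_state()["force"])
cv2.imwrite("pics/t7.png",T["color"][:,:,::-1])
r=np.zeros((400,790,3),np.uint8);r[:240,:390]=cv2.resize(S["color"][125:175,250:331,::-1],(390,240));r[:330,400:790]=cv2.resize(T["color"][85:190,112:236,::-1],(390,330));cv2.imwrite("pics/s7.png",r)
E
```

```text
time_s: 14.97
position: [0.5423, 0.2863, 0.0162]
tcp_rot: [[-0.0, 0.199, 0.98], [-0.0, 0.98, -0.199], [-1.0, -0.0, -0.0]]
force: [0.1, 0.0, -0.2]
opening: 0.69
time_s: 16.55
position: [0.3793, 0.0376, 0.1222]
tcp_rot: [[0.002, 0.201, 0.98], [-0.0, 0.98, -0.201], [-1.0, 0.0, 0.002]]
force: [0.5, -0.1, 0.6]
opening: 0.711
[array([181.2332, 138.2926]), array([141.0143, 131.5048])] []
[-0.3624  0.0719  0.9258]
```

View pics/s7.png

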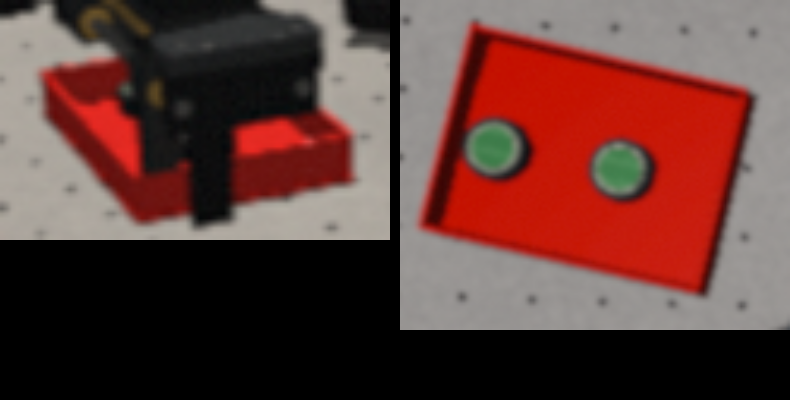

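View pics/t7.png

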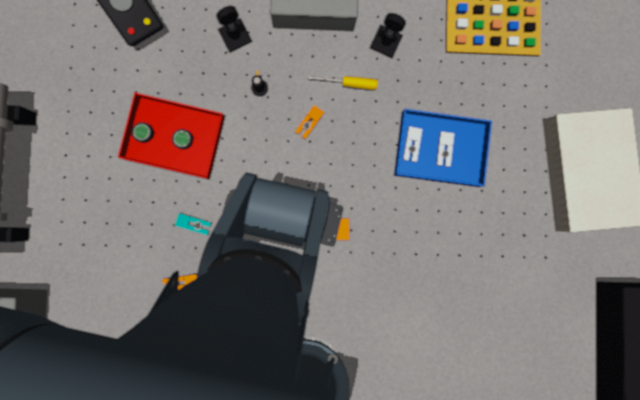

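From the top, both parts are in their trays: lens at (181,138), clamp at (446,149). The gripper hides the red tray in the side view, so I'll raise it and check the height there.

```bash
python3 -m inch '{"dp":[[-10,0,5],[-20,0,10],[-25,0,12],[-25,0,12],[-25,0,12],[-25,0,12],[-20,0,8],[-10,0,4],[0,0,0],[0,0,0]],"yaw":[0,0,0,0,0,0,0,0,0,0]}'
python3 - <<'E'
from h import *
from rig import bot
np.set_printoptions(precision=4,suppress=True)
T=load("top7");S=bot.capture("side")
V=[cen(c) for c in blobs(cv2.inRange(hsv(S),(40,70,40),(85,255,255)),255,130,325,165,3)];print(V)
for v in V:
    for u in((181.2,138.3),(141,131.5)):
        p,e=tri(T,u,S,v)
        if e<.015:print(p,e)
r=np.zeros((240,790,3),np.uint8);r[:,:390]=cv2.resize(S["color"][125:175,250:331,::-1],(390,240));r[:,400:]=cv2.resize(S["color"][195:280,375:513,::-1],(390,240));cv2.imwrite("pics/s8.png",r)
E
```

```text
time_s: 17.48
position: [0.4525, 0.0239, 0.2818]
tcp_rot: [[0.001, 0.197, 0.98], [-0.0, 0.98, -0.197], [-1.0, 0.0, 0.001]]
force: [0.1, 0.1, -1.2]
opening: 0.716
[array([280.5938, 142.6875]), array([291.8765, 151.9753])]
[0.5552 0.3753 0.0213] 0.0022847238624581264
[0.5433 0.2862 0.0204] 0.0024825336340055636
```

View pics/s8.png

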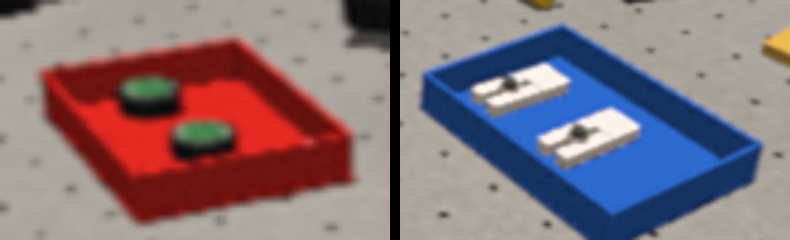

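Both parts lie flat. The lens top is at 20.4 mm, which matches 4 mm of tray floor plus 16 mm of mount.

```bash
python3 -c "
from rig import bot
print(bot.hand_in(), bot.read_state()['time_s'])"
```

```text
the job is handed in; nothing more can be done
the job is handed in; nothing more can be done
```

The job is done and handed in at about 17.5 s of robot time. I put the loose silver clamp into the blue tray first, then lowered the lens mount onto the red tray floor. I released the mount only after feeling contact of about 4.6 N.

**Last checks:**
- **Lens mount:** both views show it flat in the red tray. Its top is at 20.4 mm (20 mm expected), about 90 mm from the mount already there.
- **Clamp:** both views show it flat in the blue tray, parallel to the one already there, with a clear gap between them. I did not measure its height.
- **Robot:** the gripper was clear and touching nothing at hand-in. The highest force I read was about 5 N.
- **Other parts:** I did not move any of the orange or turquoise look-alikes or the black cap. The arm hid some of them in the last full top picture.

**Checks that failed or disagreed:**
- My first calculation of the blue tray's rim corners used a wrong pixel offset. I corrected it before using the result.
- The corrected corners put the rim at 30–32 mm, against the stated 35 mm. Two of the three corners matched between the views only to 7–9 mm. The tray position came from the top view instead.
- My first side picture of the finished red tray was blocked by the gripper, so I raised the arm and took it again.

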